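Latch the incubator door and lock it with the quick-release pin

ROBOT

A 6-joint arm with a two-finger parallel gripper is mounted at the origin on the work surface. World frame = base frame: x ahead of the robot, y to its left, z up, the work surface at z = 0. Lengths are in m, angles in degrees, forces in N, time in s.
With the tool pointing down it reaches from about 0.325 to 0.775 m from the base axis. Payload 5.5 kg.
Tool frame: the origin (TCP) lies at the centre of the arm's flange, where the gripper is bolted on; the fingertips stand 182 mm ahead of it and the grasp point (between the pads) lies 163 mm ahead of it; z points along the fingers, y is the direction in which the jaws open and shut (so a half turn about z gives the same grasp; the last joint's range is limited). The gripper opens to 88 mm and grips with 3 to 60 N. Pads are 20 mm wide; open, the fingers measure 115 mm over their backs; the gripper's body (75 mm by 178 mm) begins 61 mm behind the grasp point.
Start: joints at [-74.697, 5.22, 70.514, -0, 104.267, -3.249], TCP at [0.191, -0.569, 0.405] pointing down, gripper open.
Joint ranges: [-164.24, 164.24], [-49.07, 125.15], [9.68, 141.18], [-86.29, 266.29], [3.28, 154.24], [-151.56, 151.56]. Speed limits (degrees/s): [147.25, 147.25, 172.46, 180, 180, 180].

INTERFACE

Orientations are given as [roll, pitch, yaw] about the fixed x, y, z axes, in that order (R = Rz(yaw) Ry(pitch) Rx(roll)).
In Python, from station import r gives the robot as it stands. The module is installed in compiled form; this text tells all that it offers. Calls block until the motion is done:
- r.reach(position, orientation): joint-space move of the TCP to a pose.
- r.servo_line(position, rotation=None, speed=0.15): straight line of the TCP; rotation=None keeps the orientation; speed is the mean speed in m/s.
- r.move_joints(angles): joint-space move.
- r.let_go() and r.grab(squeeze=None): open the fingers fully, or close them until they stop; squeeze is the grip in N (None keeps the last).
- r.wait(seconds).
- r.inverse_kinematics(position, orientation): joint angles nearest the present ones, or None.
- r.sense(): the state.
- r.snapshot(name): name is "scene" or "top" or "wrist"; returns a dict with "frame" (400x640x3 uint8, red, green, blue), "fx", "fy", "cx", "cy" (pixels), "dist_coeffs" ([k1, k2, p1, p2, k3] as OpenCV has them; the pictures are not rectified), "R" (3x3) and "t" (3): a world point X has camera coordinates R X + t. Camera axes: x right, y down, z forward; pixel columns grow to the right and rows downward; lengths in m; the calibration is good to about 2 mm. A picture is of the moment at which its call begins. There is no depth.
A pose or a line that the arm cannot do raises r.IKError and nothing moves.
- r.hand_in(): hands the job in, once; it reports no verdict.
The state is a dict: "clock": time; "joints": joint angles; "joint_vel": joint speeds; "joint_torque": joint torques, N m; "tcp_pos": TCP position; "orientation": TCP orientation; "contact_force": force on the tool from outside, world axes, zero at the start; "torque": the same for the moment, N m; "opening": finger opening in m.
Only numpy, scipy, OpenCV 4.12 (cv2) and the standard library are available. Lean on these libraries where they do the work, as an engineer would, in place of code of your own. Each camera call takes 0.05 s, during which the arm holds its last target. There are 200 camera calls.

TASK

Push the small incubator's open glass door shut until its sprung latch has snapped in behind the keeper. Then pull the red-handled quick-release pin up out of its parking stand and push it straight down through the lug on the door's top edge into the hole in the incubator's roof until its collar sits down on the lug, and let go. Leave the tube rack, the tip box and the amber bottle where they stand.

Things in the scene. Friction and masses are not known exactly. Their poses are not given: they have to be found in the camera images.
- door (a joint): Opening angle of the incubator's door, rad: 0 shut against a hard stop, growing as it opens; starts at 0.45 to 0.75. Stiff hinge: the door stays where it is left. From about 0.1 rad the bevelled latch meets the keeper's lip and must be pushed over it with 6 to 8 N at door_push; then the door goes on to the stop. Latched, it reads 0 to 0.007.
- latch (a joint): Travel of the brass bevelled latch bolt into the door's free edge, m: 0 is fully out (also while the door is open), about 0.007 while it rides over the keeper's lip, back to 0 when it has snapped in behind it.
- door_hinge (a point): Point on the door's upright hinge axis, 150 mm above the bench. The door, white with a glass pane, is 20 mm thick (axis mid-thickness) and stands 5 to 201 mm above the bench. This frame turns with the door: -y runs from the hinge along the door to its free edge, 240 mm away; -x points out of the front face, the way the free edge moves as it opens.
- door_push (a point): Point on the door's front face, 165 mm from the hinge axis, 150 mm above the bench (51 mm below the door's top): a good place to push. Axes as door_hinge. Nearer the free edge a black latch case stands 12 mm out of the face, 206 to 238 mm from the hinge and 138 to 182 mm above the bench.
- door_lug (a point): Centre of the 16.5 mm hole in the lug, at the lug's upper face: an aluminium plate 44 mm wide, 6 mm thick, fixed on the door's top edge and reaching 58 mm back over the roof, swinging with the door. Its hole lies over the roof's hole only when the door is shut. Axes as door_hinge.
- keeper_lip (a point): Top of the lip of the dark steel keeper (the strike), fixed to the incubator's side beside the free edge of the shut door. The lip is 42 mm high (139 to 181 mm above the bench) and 9.5 mm thick; the latch bolt lies behind it when the door is latched.
- lock_hole (a point): Point on the axis of the upright 12.4 mm hole in the incubator's roof, 207.5 mm above the bench, where the lug's upper face lies with the door shut. The roof's top is at 200 mm, 18 mm thick, hollow below. Frame of the fixed white incubator (200 mm deep, 260 wide, 200 high): -x points out of its front, y to its hinge side.
- pin_grip (a point): Centre of the pin's red upright round handle, 20 mm diameter, 36 mm long, 3 mm button on top. Below it a steel collar, 26 mm diameter, 6 mm thick, its underside 24 mm below this point; then a 10 mm shank 45 mm long, tapered to 4 mm over the last 8 mm. z points up along the pin. Sprung balls 29.5 mm below the collar hold it in a hole: about 5 N to pull out, 5 N to push in. 70 g.
- park_hole (a point): Centre of the upper face (54 mm above the bench) of the fixed aluminium parking stand, 56 x 56 mm on a black 80 x 75 mm foot; the pin starts upright in its hole, collar resting on this face.
- rack_mid (a point): Centre of the green rack of microtubes, 95 x 170 x 50 mm (tubes stand to 63 mm), loose: not to be disturbed.
- tips_mid (a point): Centre of the purple pipette-tip box, 85 x 120 x 62 mm, loose: not to be disturbed.
- bottle_mid (a point): Centre of the amber bottle with blue cap, 60 mm diameter, 120 mm high, loose: not to be disturbed.
Mind the look-alikes: they are no part of the job. What is meant by the part that bears pin_grip is not blue, and is the smaller of those in its own colour.

How it is judged (in metres and radians):
On the way, in this order (a step that is already met when the one before it is completed fails the run):
1. the door is shut and its latch bolt is out behind the keeper (value of joint door below 0.015 rad and value of joint latch below 0.003 m), for 0.2 s.
2. the pin has been pulled right out of the parking stand (distance between pin_grip and park_hole above 0.08 m), for 0.1 s.
At the end, for the whole second after the job is handed in: The door is shut (under 0.015 rad) with the latch bolt out (under 3 mm pressed in) behind the keeper, and the pin stands upright (within 0.12 rad) in the roof hole through the lug, within 5 mm of the hole's axis, its collar down to within 4 mm of the lug's upper face (all of step 1 and horizontal distance between pin_grip and lock_hole below 0.005 m and z of pin_grip in the frame of lock_hole below 0.028 m and angle between pin_grip's own z axis and vertical below 0.12 rad); the robot touches nothing.
It fails at once if the tube rack, the tip box or the amber bottle is shifted by more than 30 mm (distance of any of rack_mid, tips_mid, bottle_mid from where it was at the start of the episode above 0.03 m).
It also fails if it takes over 61 s, if anything falls off the work surface, if the arm or the gripper's body presses on something with over 40 N, if the wrist force passes 120 N, or if a joint passes its speed limit or range.

## Working session

There is one attempt and no reset: what is moved stays moved. The work goes in short steps, each a Python script; the robot and the scene stay as the last script left them, time stands still between calls to the robot, and variables do not carry over. Pictures are saved under pics/ and viewed, about 8 in all and at most 12, crops included, and the job is handed in when it is done.

```bash
mkdir -p pics; python3 - <<'E'
from station import r
import cv2
for n in("scene","top"):
    s=r.snapshot(n); cv2.imwrite(f"pics/{n}0.png",s["frame"][:,:,::-1])
    import numpy as np
    C=-np.array(s["R"]).T@np.array(s["t"]); print(n,C.round(3),s["fx"],s["cx"],s["cy"],s["dist_coeffs"],np.array(s["R"]).round(3).tolist())
print(r.sense())
E
```

```text
scene [ 1.112 -0.467  0.948] 509.78381292331096 322.76761563273766 192.07042631901106 [-0.03335093  0.          0.          0.          0.        ] [[0.527, 0.85, -0.001], [0.631, -0.392, -0.669], [-0.569, 0.352, -0.743]]
top [ 0.359 -0.083  0.978] 407.7843098731857 324.79512520408036 191.74122040063537 [0.00227554 0.         0.         0.         0.        ] [[0.023, -0.999, 0.029], [-0.98, -0.028, -0.195], [0.196, -0.024, -0.98]]
{'clock': 0.1, 'joints': array([-7.46990194e+01,  5.26287039e+00,  7.05728030e+01, -9.86483147e-04,
        1.04265812e+02, -3.24857532e+00]), 'joint_vel': array([-0.07203742, -0.01756891, -0.18634229,  0.01435356,  0.09508253,
        0.01732581]), 'joint_torque': array([ 4.12734647e-03, -4.47855127e+01, -4.07570708e+01,  7.01457029e-02,
        2.84040452e-02, -1.14768090e-04]), 'tcp_pos': array([ 0.19089168, -0.56890434,  0.40359852]), 'orientation': array([-1.79898623e+02, -4.79603517e-03,  1.85493095e+01]), 'contact_force': array([ 0.65544262, -0.27946459, -0.00157965]), 'torque': array([-0.05093474,  0.03465159,  0.00097432]), 'opening': 0.08802165773780614}
```

View pics/scene0.png

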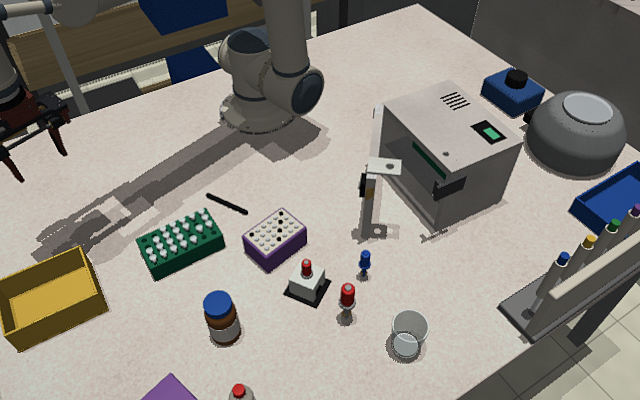

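View pics/top0.png

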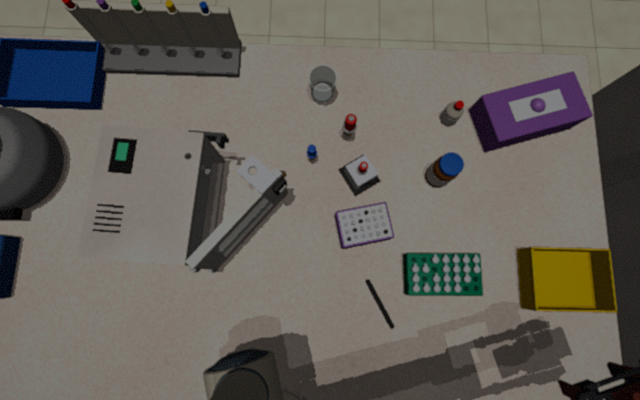

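The scene view shows the open door with its lug near (383,166), the roof hole near (446,154), and the stand with the small red pin at (306,268). The bigger red pin at (347,295) is the look-alike. In the top view the roof hole is at (187,156), the lug at (253,172), the hinge corner near (195,265), and the parked pin at (363,168).

```bash
cat > h.py <<'E'
import numpy as np, cv2
from station import r
def ray(s,uv):
    K=np.array([[s["fx"],0,s["cx"]],[0,s["fy"],s["cy"]],[0,0,1]])
    p=cv2.undistortPoints(np.array([[uv]],float),K,np.array(s["dist_coeffs"]))[0,0]
    R=np.array(s["R"]);C=-R.T@np.array(s["t"]);d=R.T@[*p,1];return C,d/np.linalg.norm(d)
def onz(s,uv,z):
    C,d=ray(s,uv);return C+d*(z-C[2])/d[2]
def two(a,ua,b,ub):
    C,d=ray(a,ua);D,e=ray(b,ub)
    t=np.linalg.lstsq(np.c_[d,-e],D-C,rcond=None)[0];P,Q=C+t[0]*d,D+t[1]*e
    return (P+Q)/2,np.linalg.norm(P-Q)
def blobs(img,box,f,amin=5):
    x0,y0,x1,y1=box;m=f(img[y0:y1,x0:x1].astype(int)).astype(np.uint8)
    n,_,st,c=cv2.connectedComponentsWithStats(m)
    return [(c[i]+[x0,y0],st[i,4],st[i,:4]+[x0,y0,0,0]) for i in range(1,n) if st[i,4]>=amin]
red=lambda p:(p[...,0]>90)&(p[...,0]>2*p[...,1])&(p[...,0]>2*p[...,2])
E
python3 - <<'E'
from h import *
t=r.snapshot("top");s=r.snapshot("scene")
bt=blobs(t["frame"],(330,100,480,200),red);bs=blobs(s["frame"],(220,240,400,400),red)
for b in bt:print("top",b)
for b in bs:print("scene",b)
dark=lambda p:p.max(-1)<95
for b in blobs(t["frame"],(178,146,197,166),dark,3):print("hole top",b,onz(t,b[0],.2))
for b in blobs(s["frame"],(436,146,456,162),dark,3):print("hole scene",b,onz(s,b[0],.2))
a=cv2.resize(t["frame"][115:285,170:400],None,fx=2.6,fy=2.6,interpolation=cv2.INTER_CUBIC)
cv2.imwrite("pics/topc.png",a[:,:,::-1])
a=cv2.resize(s["frame"][70:250,345:535],None,fx=3.3,fy=3.3,interpolation=cv2.INTER_CUBIC)
cv2.imwrite("pics/scenec.png",a[:,:,::-1])
E
```

```text
top (array([459.40425532, 104.06382979]), np.int32(47), array([456, 101,   8,   7]))
top (array([350.64814815, 119.40740741]), np.int32(54), array([346, 114,  11,  10]))
top (array([363.03333333, 165.86666667]), np.int32(30), array([360, 162,   8,   8]))
scene (array([306.02702703, 263.62162162]), np.int32(37), array([302, 260,   9,   7]))
scene (array([347.89411765, 289.47058824]), np.int32(85), array([342, 283,  13,  12]))
scene (array([238.05982906, 389.41025641]), np.int32(117), array([232, 384,  13,  12]))
hole top (array([187.57575758, 155.66666667]), np.int32(33), array([185, 153,   7,   6])) [0.57857622 0.1691338  0.2       ]
hole scene (array([445.53333333, 153.73333333]), np.int32(15), array([443, 152,   6,   4])) [0.58238469 0.16733324 0.2       ]
hole scene (array([437., 160.]), np.int32(10), array([436, 158,   4,   4])) [0.58744754 0.13942296 0.2       ]
```

View pics/topc.png

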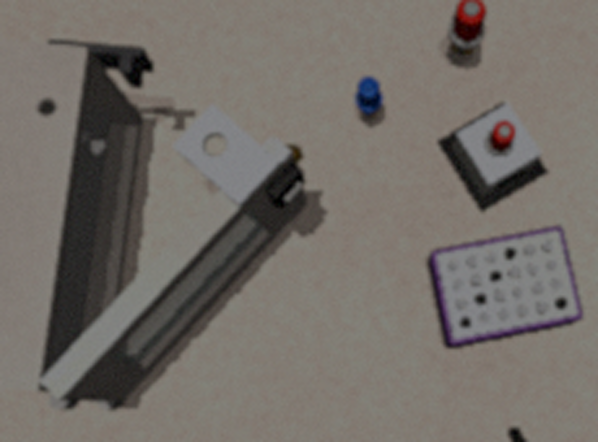

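View pics/scenec.png

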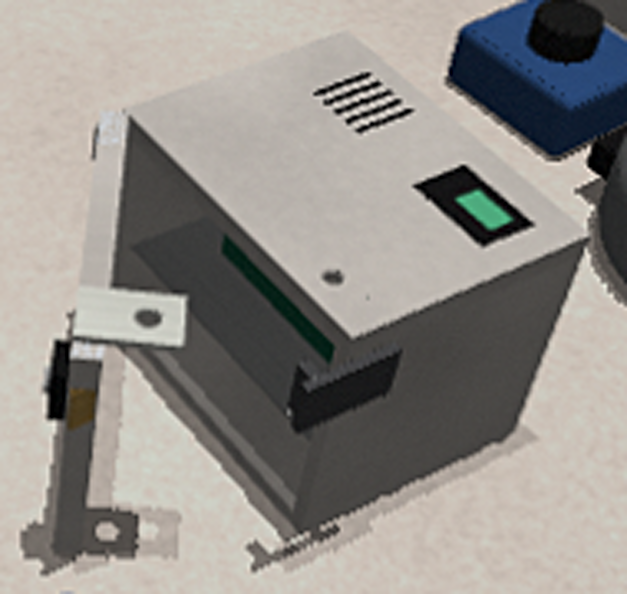

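The top crop shows the roof hole at (46,107), the lug hole at (215,145), and the hinge end of the door at (55,390). The scene crop shows the lug hole at (149,317), the roof hole at (333,277), and the roof's front corners at (128,108) and (350,337).

```bash
python3 - <<'E'
from h import *
t=r.snapshot("top");s=r.snapshot("scene")
np.set_printoptions(precision=4,suppress=True)
T=lambda u,v:(u/2.6+170,v/2.6+115)
S=lambda u,v:(u/3.3+345,v/3.3+70)
print("pin",two(t,(363.0,165.9),s,(306.0,263.6)))
print("bigpin",two(t,(350.6,119.4),s,(347.9,289.5)))
print("lug",two(t,T(215,145),s,S(149,317)),onz(t,T(215,145),.2075),onz(s,S(149,317),.2075))
print("hole",two(t,(187.6,155.7),s,(445.5,153.7)))
h=onz(s,S(128,108),.2);f=onz(s,S(350,337),.2);b=onz(s,S(587,238),.2)
print("corners",h,f,b,np.linalg.norm(h-f),np.linalg.norm(f-b))
print("top corners",onz(t,T(45,378),.2),onz(t,T(88,47),.2))
print("door top edge",onz(t,T(45,375),.201),onz(t,T(65,400),.201),onz(t,T(288,148),.201),"push-ish")
print("tips",onz(t,T(433,255),.062),onz(t,T(447,345),.062),onz(t,T(580,320),.062))
print("blue",onz(t,T(369,85),.05))
E
```

```text
pin (array([ 0.5989, -0.1896,  0.087 ]), np.float64(0.00021532627846365763))
bigpin (array([ 0.7023, -0.1582,  0.1052]), np.float64(0.0008594115758598954))
lug (array([0.552 , 0.0412, 0.2032]), np.float64(0.0030075461550136454)) [0.5501 0.0392 0.2075] [0.5556 0.0398 0.2075]
hole (array([0.5796, 0.1704, 0.1963]), np.float64(0.00020187775731209367))
corners [0.3733 0.1589 0.2   ] [0.6301 0.1408 0.2   ] [0.6435 0.3358 0.2   ] 0.2573522515857356 0.1954746504308641
top corners [0.3763 0.1517 0.2   ] [0.626  0.1413 0.2   ]
door top edge [0.3784 0.1516 0.201 ] [0.3612 0.1359 0.201 ] [ 0.5511 -0.0146  0.201 ] push-ish
tips [ 0.4932 -0.1328  0.062 ] [ 0.4156 -0.1462  0.062 ] [ 0.4399 -0.2612  0.062 ]
blue [ 0.6498 -0.0723  0.05  ]
```

```bash
cat >> h.py <<'E'
H=np.array([.370,.144]); A0=-4.03
def pose(th,gap,zt):
    a=np.radians(A0)-th;u=np.array([np.cos(a),np.sin(a)]);n=np.array([u[1],-u[0]])
    p=H+.165*u+n*(.02+gap);return [*p,zt],[180,0,90+np.degrees(a)]
np.set_printoptions(precision=4,suppress=True)
E
python3 - <<'E'
from h import *
r.grab(10)
p,o=pose(.65,.04,.42);r.reach(p,o)
p,o=pose(.65,.04,.322);r.servo_line(p,o,.15)
f0=r.sense()["contact_force"];print(f0,r.sense()["clock"])
for th in [.64,.56,.48,.4,.32,.24,.17,.12]:
    p,o=pose(th,0,.322);r.servo_line(p,o,.08)
    s=r.sense();print(th,s["clock"],s["contact_force"]-f0)
for i,n in enumerate(("top","scene")):
    s=r.snapshot(n);b=((170,115,400,285),(345,70,535,250))[i]
    a=cv2.resize(s["frame"][b[1]:b[3],b[0]:b[2]],None,fx=2,fy=2,interpolation=cv2.INTER_CUBIC)
    a=cv2.copyMakeBorder(a,0,360-a.shape[0],0,0,0); L=a if i==0 else np.hstack([L,a])
L=cv2.resize(L,None,fx=.95,fy=.95);cv2.imwrite("pics/p1.png",L[:,:,::-1]);print(L.shape)
E
```

```text
[-0.0343  0.769   0.3369] 4.65
0.64 5.3167 [ 0.2574 -1.2191 -0.7536]
0.56 5.6333 [-0.3493 -0.3444  0.1209]
0.48 5.95 [ 0.2402 -0.5379 -0.7513]
0.4 6.2667 [-0.2648 -0.9333 -1.1155]
0.32 6.5833 [ 0.1508 -0.2314 -0.7211]
0.24 6.9 [-0.0345 -1.0573 -0.3539]
0.17 7.1917 [ 0.7394 -0.1252 -0.8319]
0.12 7.4417 [ 0.7221 -1.087   0.145 ]
(342, 798, 3)
```

View pics/p1.png

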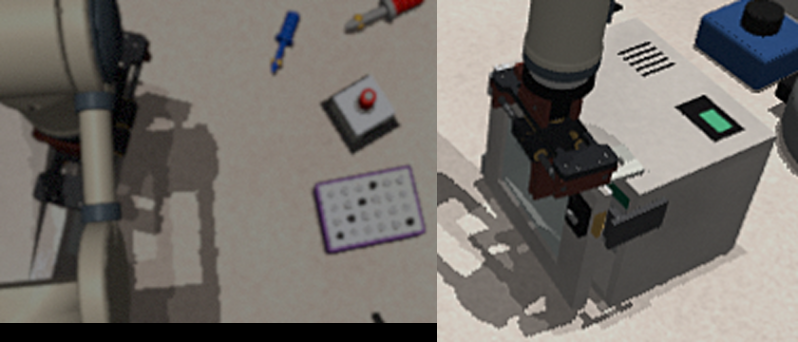

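The top half shows the parked pin still in its stand, at about (367,97) in the crop, and the two decoy pins lying on their sides. The scene half shows the door nearly shut with the fingers on its face. I'll push over the latch now, checking force at each step.

```bash
python3 - <<'E'
from h import *
f0=np.array([-.03,.77,.34])
for th in np.arange(.10,-.06,-.01):
    p,o=pose(th,0,.322);r.servo_line(p,o,.03)
    s=r.sense();f=s["contact_force"]-f0;print(round(th,2),round(s["clock"],2),f)
    if f[1]<-22: break
p,o=pose(0,.08,.322);r.servo_line(p,o,.2)
p,o=pose(0,.08,.42);r.servo_line(p,o,.2)
# move above the parked pin and look
r.reach([.52,-.19,.42],[180,0,70])
print(r.sense()["clock"])
for i,n in enumerate(("top","scene","wrist")):
    s=r.snapshot(n);b=((170,115,400,285),(345,70,535,250),(0,0,640,400))[i]
    k=2.3 if i<2 else .62
    a=cv2.resize(s["frame"][b[1]:b[3],b[0]:b[2]],None,fx=k,fy=k,interpolation=cv2.INTER_CUBIC)
    cv2.imwrite(f"pics/q{n}.png",a[:,:,::-1])
im=np.zeros((600,800,3),np.uint8);
t,s,w=[cv2.imread(f"pics/q{n}.png") for n in("top","scene","wrist")]
w=cv2.resize(w,(270,169))
im[:t.shape[0],:t.shape[1]]=t
s=cv2.resize(s,None,fx=.6,fy=.6);im[:s.shape[0],t.shape[1]:t.shape[1]+s.shape[1]]=s[:,:800-t.shape[1]]
w=cv2.imread("pics/qwrist.png")[:600-t.shape[0]];im[t.shape[0]:t.shape[0]+w.shape[0],:w.shape[1]]=w
cv2.imwrite("pics/q.png",im)
E
```

```text
0.1 7.8 [ 0.5306 -0.0947 -0.7137]
0.09 8.05 [-0.6841 -0.2269  0.1583]
0.08 8.3 [ 0.5929 -0.0724 -0.8641]
0.07 8.55 [-1.2251 -3.6354  0.6764]
0.06 8.8 [ -2.4427 -10.6481   1.2864]
0.05 9.05 [ -4.8498 -13.5218   2.11  ]
0.04 9.3 [ -5.5651 -15.8529   2.8572]
0.03 9.55 [ -5.1599 -16.6245   2.6859]
0.02 9.8 [ 1.3375 -1.7825 -0.6922]
0.01 10.05 [-0.4533 -4.8769 -0.0314]
0.0 10.3 [ 1.295  -4.6748 -0.876 ]
-0.01 10.55 [-0.2606 -1.465   0.4731]
-0.02 10.8 [-1.059  -4.9888  0.1188]
-0.03 11.05 [ -3.0235 -12.8602   2.0681]
-0.04 11.3 [ -4.5314 -18.236    3.2578]
-0.05 11.55 [ -6.848  -24.9746   4.3533]
13.675
```

View pics/q.png

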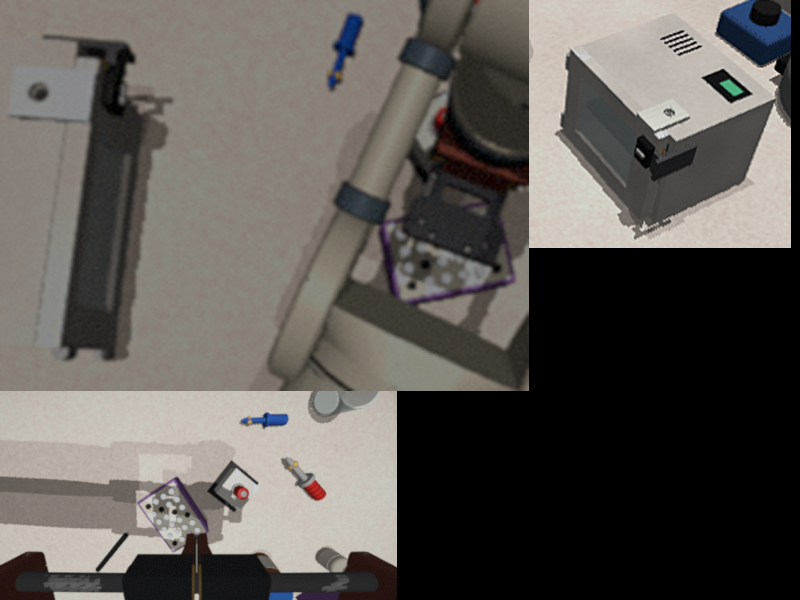

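The q.png image shows the door flush. The lug hole sits over the roof at crop (39,91), and no amber or bevel shows outside the keeper. The push force rose to 17 N, dropped to about 2 N, then built up against the hard stop, which fits a snapped latch. Next I'll centre the wrist camera over the lug hole and then over the pin.

```bash
cat >> h.py <<'E'
def camover(xy,zt,yaw):
    """put the wrist camera's optical axis over xy (at current known camera offset)"""
    R=np.array(r.snapshot("wrist")["R"])
E
python3 - <<'E'
from h import *
r.let_go()
s=r.snapshot("wrist");q=r.sense();R=np.array(s["R"]);C=-R.T@np.array(s["t"])
print("cam-tcp",C-q["tcp_pos"],"axis",R[2],"yaw",q["orientation"])
for b in blobs(s["frame"],(0,0,640,250),red,15): print(b[0],b[1],onz(s,b[0],.09))
t=r.snapshot("top")
for b in blobs(t["frame"],(180,148,195,162),lambda p:p.max(-1)<95,3):print("hole top",b,onz(t,b[0],.2075))
E
```

```text
cam-tcp [ 0.0259  0.0678 -0.0196] axis [-0.0905 -0.2472 -0.9647] yaw [179.998   0.     70.001]
[508.9486 159.2471] 603 [ 0.7169 -0.2277  0.09  ]
[389.5   162.025] 200 [ 0.6004 -0.1886  0.09  ]
hole top (array([186.234 , 154.8511]), np.int32(47), array([182, 151,   9,   8])) [0.578  0.1694 0.2075]
```

```bash
python3 - <<'E'
from h import *
off=.0727*np.array([np.cos(np.radians(70)),np.sin(np.radians(70))])
pin=np.array([.600,-.189])
for k in range(2):
    r.servo_line([*(pin-off),.37],[180,0,70],.2);r.wait(.2)
    s=r.snapshot("wrist")
    bs=[b for b in blobs(s["frame"],(0,0,640,400),red,15) if np.hypot(*(onz(s,b[0],.095)[:2]-pin))<.03]
    for b in bs: print(b,onz(s,b[0],.097))
    pin=onz(s,max(bs,key=lambda b:b[1])[0],.097)[:2]
cv2.imwrite("pics/w1.png",s["frame"][:,:,::-1])
print(pin,r.sense()["clock"])
E
```

```text
(array([317.2481, 118.1805]), np.int32(266), array([306, 107,  23,  24])) [ 0.6014 -0.1896  0.097 ]
(array([315.572 , 117.3788]), np.int32(264), array([305, 106,  22,  24])) [ 0.6015 -0.1895  0.097 ]
[ 0.6015 -0.1895] 16.7
```

View pics/w1.png

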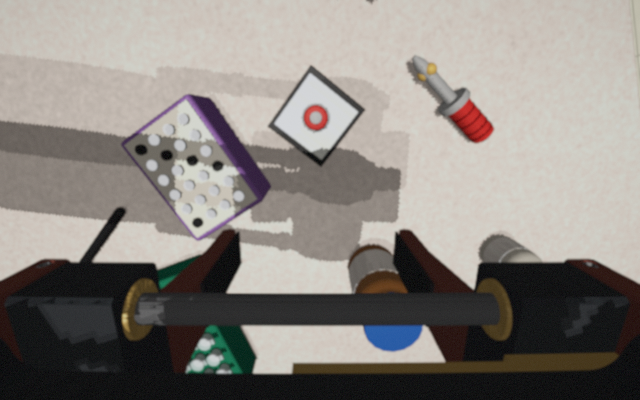

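The wrist view shows the parked pin from straight above, a red ring at (316,117), upright on its stand. The bottle and rack are undisturbed. Now to grasp it and pull.

```bash
python3 - <<'E'
from h import *
pin=np.array([.6015,-.1895])
r.servo_line([*pin,.37],None,.2)
r.servo_line([*pin,.245],None,.12)
f0=r.sense()["contact_force"];r.grab(45);s=r.sense();print("grip",s["opening"],s["contact_force"]-f0,s["tcp_pos"])
r.servo_line([*pin,.262],None,.03);s=r.sense();print(s["opening"],s["contact_force"]-f0)
r.servo_line([*pin,.42],None,.12);s=r.sense();print(s["opening"],s["contact_force"]-f0,s["clock"])
r.servo_line([.55,.0,.47],None,.2)
off=.0727*np.array([np.cos(np.radians(70)),np.sin(np.radians(70))])
hole=np.array([.579,.169])
r.servo_line([*(hole-off),.50],None,.2);r.wait(.3)
s=r.snapshot("wrist")
for b in blobs(s["frame"],(270,80,370,180),lambda p:p.max(-1)<100,20): print(b,onz(s,b[0],.2075),onz(s,b[0],.2))
cv2.imwrite("pics/w2.png",s["frame"][:,:,::-1]);print(r.sense()["clock"])
E
```

```text
grip 0.019500681365930216 [-0.9969  0.3619 -0.0806] [ 0.6015 -0.1895  0.245 ]
0.018857923367252317 [-4.4121  0.4247  1.4853]
0.019762694474356142 [-0.0115  0.111  -0.6525] 21.65
(array([317.1628, 113.0116]), np.int32(86), array([312, 109,  12,  11])) [0.5816 0.171  0.2075] [0.5816 0.1711 0.2   ]
(array([348.8818, 163.8818]), np.int32(313), array([333, 156,  35,  17])) [0.5932 0.1201 0.2075] [0.5935 0.1188 0.2   ]
(array([293.9468, 167.9767]), np.int32(301), array([280, 158,  28,  20])) [0.5457 0.1335 0.2075] [0.5447 0.1326 0.2   ]
23.8417
```

View pics/w2.png

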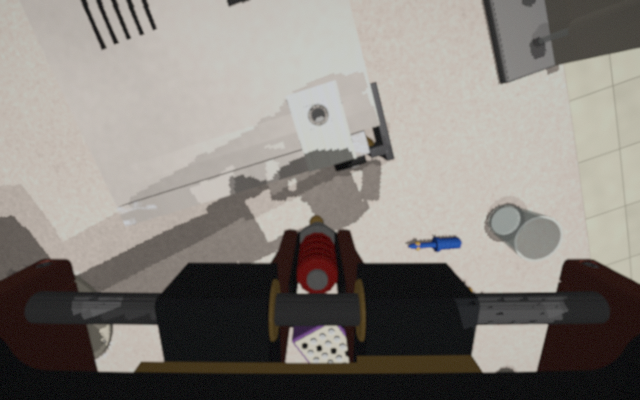

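The wrist view shows the pin held between the jaws with its tip near (317,216). The lug hole, with the roof hole beneath it, is at (317,113), which casts to (0.5816, 0.1710). I'll check the tip ray, then insert in small force-watched steps.

```bash
python3 - <<'E'
from h import *
s=r.snapshot("wrist");q=r.sense();p=q["tcp_pos"]
for z,n in((-.236,"tip"),(-.188,"collarbot")):
    P=np.array([p[0],p[1],p[2]+z]);K=np.array([[s["fx"],0,s["cx"]],[0,s["fy"],s["cy"]],[0,0,1]])
    print(n,cv2.projectPoints(P[None],cv2.Rodrigues(np.array(s["R"]))[0],np.array(s["t"]),K,np.array(s["dist_coeffs"]))[0].ravel())
print("tip ray",onz(s,(317,216),p[2]-.236)-p)
hole=np.array([.5812,.1706])
r.servo_line([*hole,.50],None,.15);r.servo_line([*hole,.45],None,.1);r.wait(.3)
f0=r.sense()["contact_force"]
for z in np.arange(.444,.3965,-.004):
    r.servo_line([*hole,z],None,.03);q=r.sense();f=q["contact_force"]-f0
    print(round(z,3),f,q["tcp_pos"][2]-z,round(q["clock"],2))
    if f[2]>25 or np.hypot(*f[:2])>15: print("stop");break
for n,b in(("scene",(420,40,540,180)),("top",(150,110,270,210))):
    s=r.snapshot(n);a=s["frame"][b[1]:b[3],b[0]:b[2]];cv2.imwrite(f"pics/i_{n}.png",cv2.resize(a,None,fx=4,fy=4,interpolation=cv2.INTER_CUBIC)[:,:,::-1])
E
```

```text
tip [315.3749 218.1588]
collarbot [314.9743 243.8525]
tip ray [ 0.0017  0.0012 -0.236 ]
0.444 [1.8085 0.4329 0.6624] -0.0005989933334710762 25.84
0.44 [0.3069 0.7538 0.8846] -0.0003711522450776106 26.12
0.436 [0.6574 1.1219 0.5741] -0.00036452818645088536 26.41
0.432 [0.037  0.746  0.4955] -0.0003781073017373182 26.69
0.428 [ 0.6862 -0.148  -0.1702] -0.00042090112818815584 26.98
0.424 [-0.0942 -1.3124  0.2806] -0.00010600078735606422 27.26
0.42 [-0.0191  0.0477 -0.2408] -0.0002553067573201617 27.54
0.416 [-0.3423 -0.0108  0.3598] -0.0006357678774541187 27.82
0.412 [ 0.9208 -0.1369 -1.1728] -0.000666568332226114 28.11
0.408 [ 1.4483  0.4106 -1.6983] -0.0006692525832572849 28.39
0.404 [ 0.94   -0.9285 -1.1443] -0.0005313964508658064 28.68
0.4 [ 0.2167  0.4994 -2.1171] -0.0008245323871057253 28.96
```

```bash
python3 - <<'E'
from h import *
hole=np.array([.5812,.1706])
for z in (.398,.397,.396,.395,.394):
    r.servo_line([*hole,z],None,.02);q=r.sense();print(z,q["contact_force"],q["tcp_pos"]-[*hole,z],q["opening"],q["clock"])
    if q["contact_force"][2]>15:break
s=r.snapshot("scene");a=s["frame"][30:180,420:540];a=cv2.resize(a,None,fx=4,fy=4,interpolation=cv2.INTER_CUBIC)
cv2.imwrite("pics/i_s.png",a[:,:,::-1])
E
```

```text
0.398 [-0.5036 -0.6527 -0.1809] [-0.      0.0001  0.0005] 0.019175233052718357 29.3083
0.397 [-1.9093 -0.5361  5.2876] [-0.0002  0.      0.0014] 0.019453549962395008 29.5583
0.396 [-2.4645 -0.0993  9.0496] [-0.0003 -0.      0.0024] 0.01928532979512969 29.8083
0.395 [-3.5059 -0.8515 11.0032] [-0.0005 -0.      0.0034] 0.01949194596121733 30.0583
0.394 [-4.8026 -0.7285 14.9634] [-0.0007 -0.0001  0.0043] 0.01929497047988891 30.3083
```

View pics/i_s.png

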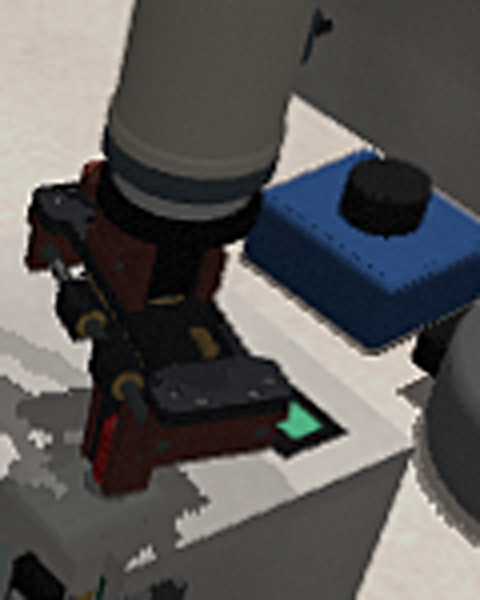

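The TCP came to rest at z ≈ 0.3984, where 0.3985 was predicted for a seated collar. The picture shows the pin's collar down at the lug. I'll release it, retreat and check.

```bash
python3 - <<'E'
from h import *
hole=np.array([.5812,.1706])
r.servo_line([*hole,.3975],None,.03);r.let_go();r.wait(.2)
r.servo_line([*hole,.48],None,.1)
off=.0727*np.array([np.cos(np.radians(70)),np.sin(np.radians(70))])
r.servo_line([*(hole-off),.50],None,.2);r.wait(.3)
w=r.snapshot("wrist")
for b in blobs(w["frame"],(250,50,390,200),red,15): print(b,onz(w,b[0],.2505))
r.servo_line([.45,-.15,.50],None,.25);r.wait(.3)
t=r.snapshot("top");s=r.snapshot("scene")
bt=blobs(t["frame"],(160,130,220,180),red);bs=blobs(s["frame"],(420,100,470,180),red)
print(bt,bs);print(two(t,bt[0][0],s,bs[0][0]))
k=lambda f,b:cv2.resize(f["frame"][b[1]:b[3],b[0]:b[2]],(398,398),interpolation=cv2.INTER_CUBIC)
cv2.imwrite("pics/e.png",np.hstack([k(s,(380,80,510,210)),k(w,(230,30,400,200))])[:,:,::-1]);print(r.sense()["clock"],r.sense()["contact_force"])
E
```

```text
(array([317.6618, 118.2274]), np.int32(343), array([305, 106,  26,  26])) [0.5825 0.1703 0.2505]
[(array([180.0851, 148.6809]), np.int32(47), array([175, 144,  10,  10]))] [(array([449.8788, 137.0909]), np.int32(33), array([446, 134,   9,   6]))]
(array([0.5797, 0.1707, 0.2433]), np.float64(0.0012389752884442876))
35.45 [ 0.5768 -0.1546 -0.3801]
```

View pics/e.png

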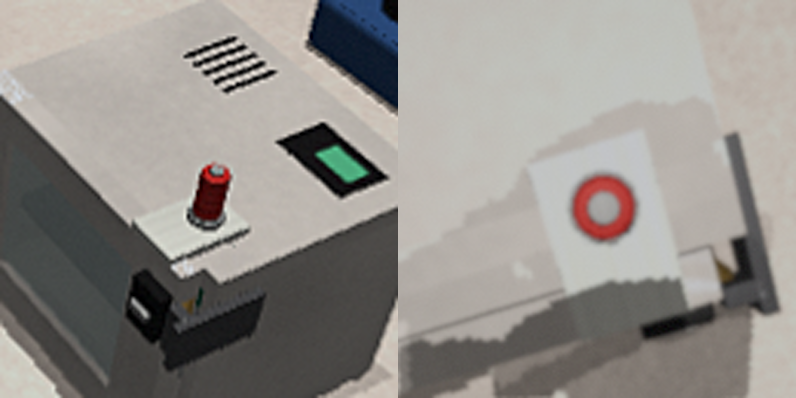

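The picture shows the pin upright with its collar on the lug and the ring concentric. The brass bolt sits behind the keeper lip. The two-view handle height came out about 3 mm high. That may be centroid bias, so I'll check it by pressing gently on the button with closed fingers (expected contact at TCP z ≈ 0.4345).

```bash
python3 - <<'E'
from h import *
hole=np.array([.5815,.1706])
r.grab(10);r.servo_line([*hole,.46],None,.25);r.servo_line([*hole,.44],None,.1);r.wait(.2)
f0=r.sense()["contact_force"]
for z in np.arange(.438,.425,-.001):
    r.servo_line([*hole,z],None,.02);q=r.sense();f=q["contact_force"]-f0
    print(round(z,4),q["tcp_pos"][2],f)
    if f[2]>14:break
r.servo_line([*hole,.48],None,.15);r.servo_line([.45,-.1,.50],None,.25);r.wait(.3)
t=r.snapshot("top");s=r.snapshot("scene")
bt=blobs(t["frame"],(160,130,220,180),red);bs=blobs(s["frame"],(420,100,470,180),red)
print(two(t,bt[0][0],s,bs[0][0]),r.sense()["clock"],r.sense()["contact_force"])
E
```

```text
0.438 0.4379443847635337 [1.1147 0.741  0.1716]
0.437 0.4368568172139032 [ 0.3402 -0.1279  0.4398]
0.436 0.43588667375536155 [ 0.0843 -0.4106 -0.0442]
0.435 0.434973526800259 [ 0.374   0.267  -0.0848]
0.434 0.43478368170980797 [0.0182 0.0417 4.3529]
0.433 0.4346943068531931 [-0.6513 -0.2123  7.498 ]
0.432 0.43462278597651705 [-0.8014 -0.8325  9.6142]
0.431 0.43457886371723775 [-1.1125 -0.6625 12.8143]
0.43 0.43449473528503135 [-1.4417 -1.2189 14.6948]
(array([0.5796, 0.1707, 0.2432]), np.float64(0.0013237727213427192)) 43.375 [ 0.4688 -0.0446  0.3404]
```

Contact came at 0.4347, where 0.4345 was expected, so the collar is fully seated. Handing in.

```bash
python3 -c "
from station import r
r.hand_in();print(r.sense()['clock'])"
```

```text
the job is handed in; nothing more can be done
the job is handed in; nothing more can be done
```

I shut and latched the door, then moved the small red-handled pin from its stand through the lug into the roof hole, released it and handed the job in. The clock read about 43 s of the 61 s allowed; no verdict is reported.

- **Door:** The push force rose to about 17 N, dropped to about 2 N as the latch snapped, then built up against the hard stop. The pictures show the door flush and the brass bolt behind the keeper lip.
- **Pin:** The TCP stopped at z = 0.3984 m, where 0.3985 was predicted for a seated collar. A later probe on the button made contact at 0.4347 m against 0.4345. Seen from above, the released pin is within about 1–2 mm of the measured hole axis.
- **Disagreements:**
  - The two-view handle height reads about 3 mm higher than the probe. I put that down to bias in locating the red handle's centre.
  - I saw no clear 5 N resistance from the sprung balls going in or out; forces were only sampled between moves.
  - The measured latch force was above the stated 6–8 N.
- **Other objects:** Two decoy pins, the blue one and the larger red one, fell over on the bench at some point before the door was shut. The cause is unknown. The tip box, rack and bottle looked undisturbed in the wrist view before the grasp. I did not measure their positions at the end.

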